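# Feed the vial carriers home and close the keeper

## Robot

A 6-joint arm with a two-finger parallel gripper is mounted at the origin on a cart in front of the work surface, level with it; the furniture and walls round the work are solid. World frame = base frame: x ahead of the robot, y to its left, z up, the work surface at z = 0. Lengths are in m, angles in rad, forces in N, time in s.
With the tool pointing down it reaches from about 0.275 to 0.75 m from the base axis. Payload 10.2 kg.
Tool frame: the origin (TCP) lies on the centre line of the jaws, within the pads' length; the fingertips stand 19 mm ahead of it and the grasp point (between the pads) is the TCP (ctrl.tips_ahead is the z of the fingertips in the tool frame, in m); z points along the fingers, y is the direction in which the jaws open and shut (so a half turn about z gives the same grasp; the last joint's range is limited). The gripper opens to 88 mm and grips with 3 to 60 N. Pads are 18 mm wide; open, the fingers measure 123 mm over their backs; the gripper's body (75 mm by 187 mm) begins 45 mm behind the grasp point.
Start: joints at [-0.223, 0.313, 1.498, -0, 1.331, -0.223], TCP at [0.525, -0, 0.258] pointing down, gripper open.
Joint ranges: [-2.94, 2.94], [-0.97, 2.17], [0.19, 2.56], [-1.23, 4.37], [0.02, 3.11], [-2.88, 2.88]. Speed limits (rad/s): [2.39, 2.39, 3.01, 3.14, 3.14, 3.14].

## Interface

Orientations are given as [roll, pitch, yaw] about the fixed x, y, z axes, in that order (R = Rz(yaw) Ry(pitch) Rx(roll)).
In Python, from cell import ctrl, cams, order gives the robot as it stands.
- The arm moves only by the tool apply_moves, never from a script. Its argument "moves" is a list of rows, each a list of 7 numbers: the closure in counts, from 0 (fully open) to 255 (shut), then the shift along the world's x, y, z in m, then the turn, a rotation vector about the world's x, y, z in rad. In form: [[claw, tx, ty, tz, rx, ry, rz], ...]. A call has 1 to 20 rows; each row shifts and turns the pose as measured when the row begins; what a row does not reach is not made up. A row lasts 1/8 s, in which the tool goes at most 62.5 mm and 10.7 degrees, less where a joint would pass 70% of its speed; a pose out of reach is approached as far as the arm can. A call is refused whole if a number of a shift passes 0.0625 or a number of a turn 0.188, either way. A call with a gripper value outside its range is refused whole. The fingers move at their own pace and stop on an object; "force" is the grip in N (left out, the last holds). Time passes only in rows, so rows that do not move let the fingers close. It gives the time, the measured TCP pose, the force and the opening at its end, in the units of the state.
- ctrl.state(): the state, without advancing time (a new reading comes with each control period).
- cams.capture(name): name is "scene" or "side" or "wrist"; returns a dict with "image" (420x560x3 uint8, blue, green, red), "fovy" (degrees; the focal length in pixels is half the picture's height over the tangent of half this angle, whatever the lens; pixels are square), "cx", "cy" (the principal point, pixels), "k1" (the pictures are not rectified: a ray, as slopes to the right and down, at radius r is drawn at 1 + k1 r^2 times it, then the intrinsics apply), "R" (3x3) and "t" (3): a world point X has camera coordinates R X + t; the wrist camera has in their place "T_tool_cam" (4x4, takes a point from camera to tool coordinates, whose origin is the TCP and whose axes are the flange's). Camera axes: x right, y down, z forward; pixel columns grow to the right and rows downward; lengths in m; the calibration is good to about 2 mm. A picture is of the moment at which its call begins: read the wrist's pose just before it. There is no depth.
- order.close_job(): hands the job in, once; it reports no verdict.
The state is a dict: "t": time; "q": joint angles; "joint_vel": joint speeds; "tau": joint torques, N m; "tool_pos": TCP position; "tool_rot": TCP orientation; "contact_force": force on the tool from outside, world axes, zero at the start; "torque": the same for the moment, N m; "opening": finger opening in m.
Only numpy, scipy, OpenCV 4.12 (cv2) and the standard library are available. Lean on these libraries where they do the work, as an engineer would, in place of code of your own. Each camera call takes 0.05 s, during which the arm holds its last target. There are 200 camera calls.

## Task

Without gripping or lifting anything, push the row of four vial carriers along the rail as one train, pressing only on the rearmost carrier, until the front carrier rests against the end stop. Then push the orange keeper arm round until it lies fully closed, square across the rail behind the last carrier. Leave the jar, the dropper bottle and the tally counter where they are.

Things in the scene. Friction and masses are not known exactly. Their poses are not given: they have to be found in the camera images.
- rail: fixed aluminium channel, 372 mm long (its y), base 52 mm wide (its x) and 6 mm thick. Origin under its middle at worktop level; its +y axis points along the channel to the end stop (to the robot's right), its +x axis to the keeper's side (toward the robot). The channel is 40 mm wide; its walls rise to 16 mm above the worktop. The grey end stop is 36 mm high
- stop_face (a point): middle of the end stop's face at the channel floor (6 mm above the worktop), at y = +180 mm, x = 0 in the rail's frame
- carrier_1: front vial carrier, nearest the stop: blue block 38 mm wide (its x), 50 mm long (its y, along the rail), 32 mm high, loose in the channel, a vial fixed upright in its middle (18 mm across, top 74 mm above the underside). Origin at the centre of its underside, on the channel floor; at home 25 mm from the stop face. The row weighs about 0.55 kg
- carrier_2: second carrier, white, same size, touching the first
- carrier_3: third carrier, blue, same size, touching the second
- carrier_4: rearmost carrier, white, same size, touching the third; its free rear face, 25 mm behind its origin toward the rail's -y end, is the one to push (its top is 38 mm above the worktop). At home its origin is 175 mm from the stop face
- keeper (a joint): hinge of the orange keeper arm, rad; vertical pin at x=+38, y=-32 mm in the rail's frame. 0: arm parallel to the rail, outside it, pointing to the rail's -y end; negative: swung outward; grows as it swings over the channel; 1.571: closed at its limit, square across, pointing to the rail's -x, about 6 mm behind the last carrier at home. It stays where it is left
- keeper_post (a point): point on the black upright post of the keeper arm, 40 mm from the pin, 46 mm above the worktop; post 12 mm across, top 60 mm above the worktop. The arm is 56 mm long from the pin, 11 mm wide and spans 22 to 32 mm above the worktop; swinging it takes about 1 N at the post
- red_jar: white specimen jar with red lid, 51 mm across, 72 mm high, bystander; origin under its centre
- dropper: amber dropper bottle, 36 mm across, 115 mm high, bystander; origin under its centre
- counter: round metal tally counter, about 53 mm across, 22 mm high, bystander; origin under its centre

How it is judged:
On the way, in this order (a step that is already met when the one before it is completed fails the run):
1. the row is home against the end stop, the keeper still open (y of carrier_1 in the frame of stop_face above -0.029 m and y of carrier_4 in the frame of stop_face above -0.181 m and value of joint keeper below 0.9 rad), for 0.2 s.
2. the keeper is closed across the rail (value of joint keeper above 1.45 rad), for 0.2 s.
At the end, for the whole second after the job is handed in: front carrier within 4 mm of the end stop, rearmost carrier no more than 6 mm short of its home place, all four flat on the channel floor and at rest, keeper at 1.45 rad or more (limit 1.571) (y of carrier_1 in the frame of stop_face above -0.029 m and y of carrier_4 in the frame of stop_face above -0.181 m and value of joint keeper above 1.45 rad and z of each of carrier_1, carrier_2, carrier_3, carrier_4 in the frame of stop_face below 0.004 m and angle between each of carrier_1, carrier_2, carrier_3, carrier_4's own z axis and vertical below 0.08 rad and linear speed of each of carrier_1, carrier_4 below 0.01 m/s); the robot touches nothing.
It fails at once if a carrier is lifted (10 mm) or tipped (z of any of carrier_1, carrier_2, carrier_3, carrier_4 in the frame of stop_face above 0.01 m or angle between any of carrier_1, carrier_2, carrier_3, carrier_4's own z axis and vertical above 0.35 rad).
It fails at once if the row breaks apart: a gap of more than 12 mm opens between neighbours (distance between carrier_1 and carrier_2 above 0.062 m or distance between carrier_2 and carrier_3 above 0.062 m or distance between carrier_3 and carrier_4 above 0.062 m).
It fails at once if the robot presses on a carrier other than the rearmost (contact force between any of the arm, the fingers and carrier_1 above 1 N or contact force between any of the arm, the fingers and carrier_2 above 1 N or contact force between any of the arm, the fingers and carrier_3 above 1 N).
It fails at once if a bystander is moved more than 15 mm (distance of any of red_jar, dropper, counter from where it was at the start of the episode above 0.015 m).
It also fails if it takes over 58 s, if anything falls off the work surface, if the arm or the gripper's body presses on something with over 40 N, if the wrist force passes 120 N, or if a joint passes its speed limit or range.

## Working session

There is one attempt and no reset: what is moved stays moved. The work goes in short steps, Python scripts to look and compute and a tool call to move; the robot and the scene stay as the last step left them, time stands still between calls to the robot, and variables do not carry over. Pictures are saved under pics/ and viewed, about 8 in all and at most 12, crops included, and the job is handed in when it is done.

Besides the shell and the picture viewer there is one more tool, called after "Emit:" as name([rows], argument=value, ...), one row to a line, values as JSON. apply_moves: Moves the arm, as the interface text tells. Its arguments: {"type":"object","properties":{"moves":{"type":"array","items":{"type":"array","items":{"type":"number"}}},"force":{"type":"number"}},"required":["moves"]}

```bash
mkdir -p pics; cat > h.py <<'E'
import numpy as np, cv2
from cell import ctrl, cams, order
def K(c):
    f=210/np.tan(np.radians(c["fovy"])/2); return np.array([[f,0,c["cx"]],[0,f,c["cy"]],[0,0,1]])
def und(c,px):
    # invert 1+k1 r^2 via cv2
    return cv2.undistortPoints(np.array(px,float).reshape(-1,1,2),K(c),np.array([c["k1"],0,0,0,0]))[:,0]
def ray(c,px):
    d=np.c_[und(c,px),np.ones(len(np.array(px).reshape(-1,2)))]
    R=np.array(c["R"]);t=np.array(c["t"])
    return -R.T@t, d@R
def onz(c,px,z):
    o,d=ray(c,px); return o+d*((z-o[2])/d[:,2])[:,None]
def proj(c,X):
    R=np.array(c["R"]);t=np.array(c["t"])
    return cv2.projectPoints(np.array(X,float).reshape(-1,1,3),cv2.Rodrigues(R)[0],t,K(c),np.array([c["k1"],0,0,0,0.]))[0][:,0]
E
python3 - <<'E'
from h import *
for n in("scene","side"):
    c=cams.capture(n); cv2.imwrite(f"pics/{n}0.png",c["image"])
    R=np.array(c["R"]);print(n,-R.T@np.array(c["t"]),R[2],c["k1"],c["fovy"])
print(ctrl.state(), ctrl.tips_ahead)
E
```

```text
scene [-0.3949101   0.59056989  0.9620192 ] [ 0.65277891 -0.32325167 -0.68511901] 0.031335055695344796 49.319928171621214
side [ 0.29459522 -0.70782211  0.81701579] [ 0.16882185  0.75302685 -0.63596364] 0.01399131260462996 50.59302642952681
{'t': 0.1, 'q': array([-2.23416899e-01,  3.13403756e-01,  1.49833828e+00, -1.14499971e-05,
        1.33097950e+00, -2.23406080e-01]), 'joint_vel': array([ 0.000653  ,  0.00039056, -0.0025488 , -0.00035549, -0.00102914,
       -0.00118127]), 'tau': array([ 3.19868399e-03, -4.02814186e+01, -2.52645475e+01,  6.95334817e-02,
        3.42543027e-02, -5.51177254e-05]), 'tool_pos': array([5.24812717e-01, 1.89041002e-05, 2.57221907e-01]), 'tool_rot': array([-3.14048937e+00, -2.39262423e-04,  1.57078810e+00]), 'contact_force': array([-0.09179548,  0.31658771,  0.48835553]), 'torque': array([-0.01009247, -0.05276934,  0.00373723]), 'opening': 0.08836295321440012} 0.019
```

View pics/scene0.png

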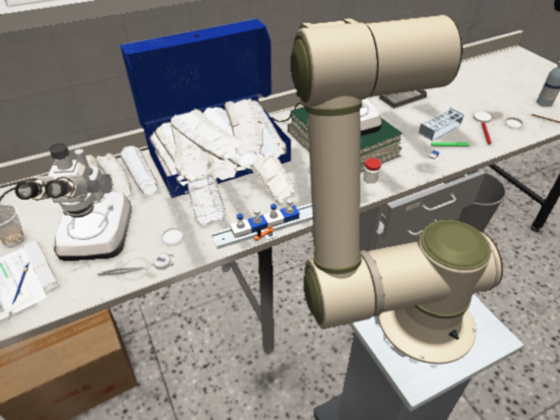

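View pics/side0.png

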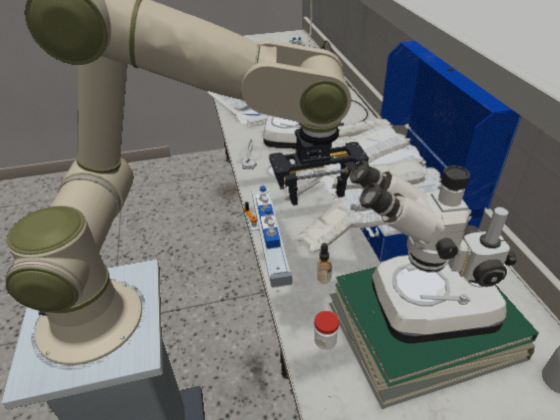

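```bash
python3 - <<'E'
import cv2
a=cv2.imread("pics/scene0.png")[185:265,195:355];b=cv2.imread("pics/side0.png")[165:295,210:300]
cv2.imwrite("pics/c1.png",cv2.resize(a,None,fx=5,fy=5,interpolation=2))
cv2.imwrite("pics/c2.png",cv2.resize(b,None,fx=4.6,fy=4.6,interpolation=2))
E
```

```text
(no output)
```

View pics/c1.png

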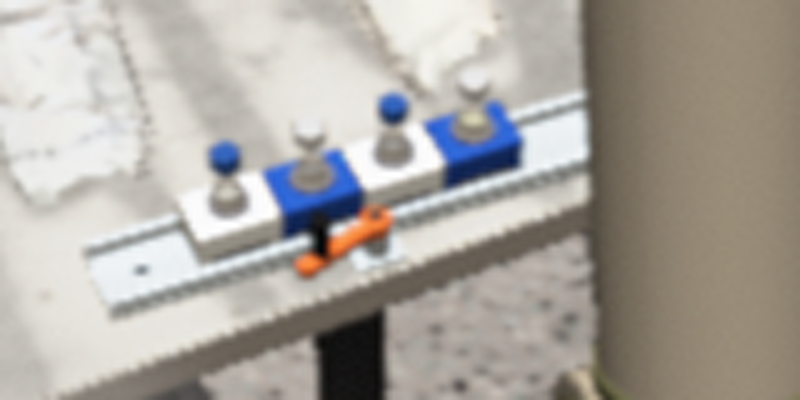

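View pics/c2.png

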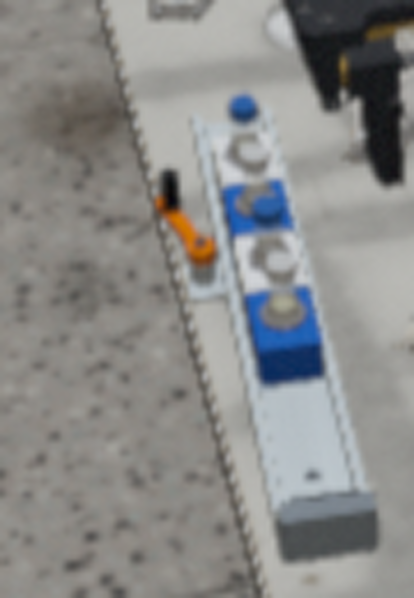

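```bash
python3 - <<'E'
from h import *
s=cams.capture("scene");d=cams.capture("side")
S=lambda *p:[(195-.4+u/5,185-.4+v/5) for u,v in p]; D=lambda *p:[(210-.4+u/4.6,165-.4+v/4.6) for u,v in p]
np.set_printoptions(precision=4,suppress=True)
print("scene rear far walltop",onz(s,S((88,250)),.016),"near base/walltop",onz(s,S((115,308)),.016))
print("near wall top far pt",onz(s,S((585,165)),.016), "far walltop far pt",onz(s,S((585,95)),.016))
print("pin",onz(s,S((378,213)),.032),onz(d,D((202,245)),.032))
print("tip",onz(s,S((306,265)),.032),"post top",onz(s,S((319,217)),.060),onz(d,D((169,175)),.060))
print("c4 rear top",onz(s,S((180,205),(205,247)),.038),"c1 front top",onz(d,D((259,352),(323,345)),.038),onz(s,S((520,140)),.038))
print("stop top edge outer",onz(d,D((280,522),(377,510)),.036),"inner",onz(d,D((280,498),(375,490)),.036))
print("vial tops scene 4..1",onz(s,S((225,152),(308,133),(392,105),(474,80)),.080))
print("vial tops side 4..1",onz(d,D((243,105),(252,150),(268,205),(278,262)),.080))
o,e=ray(s,[(372,160)])
print("jar",onz(s,[(374,162)],.072),onz(d,[(326,322)],.072),"dropper",onz(d,[(324,247)],.115))
E
```

```text
scene rear far walltop [[0.479 0.365 0.016]] near base/walltop [[0.4313 0.3671 0.016 ]]
near wall top far pt [[0.412  0.0809 0.016 ]] far walltop far pt [[0.4642 0.0513 0.016 ]]
pin [[0.4175 0.2127 0.032 ]] [[0.4164 0.215  0.032 ]]
tip [[0.3996 0.2655 0.032 ]] post top [[0.4048 0.2542 0.06  ]] [[0.4049 0.2509 0.06  ]]
c4 rear top [[0.4679 0.3119 0.038 ]
 [0.4318 0.3118 0.038 ]] c1 front top [[0.4293 0.1095 0.038 ]
 [0.4649 0.1059 0.038 ]] [[0.428  0.1162 0.038 ]]
stop top edge outer [[ 0.4142 -0.0142  0.036 ]
 [ 0.4639 -0.0187  0.036 ]] inner [[ 0.4177  0.0019  0.036 ]
 [ 0.4664 -0.0051  0.036 ]]
vial tops scene 4..1 [[0.4552 0.2871 0.08  ]
 [0.4484 0.2401 0.08  ]
 [0.4477 0.1886 0.08  ]
 [0.4453 0.1379 0.08  ]]
vial tops side 4..1 [[0.4573 0.2815 0.08  ]
 [0.4535 0.2363 0.08  ]
 [0.452  0.1836 0.08  ]
 [0.4469 0.1335 0.08  ]]
jar [[ 0.4917 -0.1863  0.072 ]] [[ 0.4922 -0.1895  0.072 ]] dropper [[ 0.5389 -0.0237  0.115 ]]
```

Emit:
apply_moves([
  [255,-0.008,0.043,0,0,0,-0.05],
  [255,-0.008,0.043,0,0,0,0],
  [255,-0.008,0.043,0,0,0,0],
  [255,-0.008,0.043,0,0,0,0],
  [255,-0.008,0.043,0,0,0,0],
  [255,-0.008,0.043,0,0,0,0],
  [255,-0.008,0.043,0,0,0,0],
  [255,-0.008,0.043,0,0,0,0],
  [255,0,0,0,0,0,0],
  [255,0,0,0,0,0,0],
], force=20)

```text
t: 1.45
tool_pos: [0.457, 0.3536, 0.2553]
tool_rot: [-3.138, 0.001, 1.517]
contact_force: [-0.7, 0.1, -0.5]
opening: 0.0008
```

Emit:
apply_moves([
  [255,0.004,-0.003,-0.04,0,0,0],
  [255,0,0,-0.04,0,0,0],
  [255,0,0,-0.02,0,0,0],
  [255,0,0,0,0,0,0],
])

```text
t: 1.95
tool_pos: [0.4628, 0.3461, 0.1536]
tool_rot: [-3.139, 0.001, 1.511]
contact_force: [0.1, -0.2, 0.6]
opening: 0.0003
```

```bash
python3 - <<'E'
from h import *
p=ctrl.state();w=cams.capture("wrist");cv2.imwrite("pics/w1.png",w["image"])
print(p["tool_pos"],p["tool_rot"],w["T_tool_cam"])
E
```

```text
[0.46283977 0.34607976 0.15357447] [-3.13948667e+00  1.02615354e-03  1.51147731e+00] [[-5.10395798e-04 -9.65956124e-01 -2.58705443e-01  6.60243500e-02]
 [ 9.99999755e-01 -3.68990498e-04 -5.95144192e-04  3.96611426e-04]
 [ 4.79423327e-04 -2.58705684e-01  9.65956075e-01 -1.26704953e-01]
 [ 0.00000000e+00  0.00000000e+00  0.00000000e+00  1.00000000e+00]]
```

View pics/w1.png

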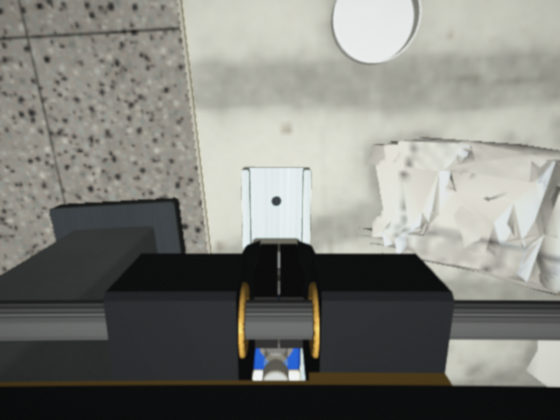

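Emit:
apply_moves([
  [255,0,0,-0.04,0,0,0],
  [255,0,0,-0.035,0,0,0],
  [255,0,0,-0.025,0,0,0],
  [255,0,0,-0.007,0,0,0],
  [255,0,0,0,0,0,0],
])

```text
t: 2.62
tool_pos: [0.4678, 0.346, 0.0525]
tool_rot: [3.131, -0.006, 1.509]
contact_force: [0.5, -0.4, 1.1]
opening: 0.0003
```

Emit:
apply_moves([
  [255,-0.005,0,-0.005,0,0,0],
  [255,0,0,-0.001,0,0,0],
  [255,0,0,0,0,0,0],
])

```text
t: 3.0
tool_pos: [0.4636, 0.3465, 0.0488]
tool_rot: [3.127, -0.008, 1.509]
contact_force: [0.3, -0.1, 0.2]
opening: 0.0005
```

Emit:
apply_moves([
  [255,0,-0.008,-0.003,-0.007,0.015,0],
  [255,-0.0005,-0.008,0,0,0,0],
  [255,-0.0005,-0.006,0,0,0,0],
  [255,0,0,0,0,0,0],
])

```text
t: 3.5
tool_pos: [0.4627, 0.3226, 0.0459]
tool_rot: [-3.141, 0.001, 1.508]
contact_force: [0.4, 0.7, 0.8]
opening: 0.0006
```

Emit:
apply_moves([
  [255,-0.0003,-0.005,0,0,0,0],
  [255,-0.0005,-0.007,0,0,0,0],
  [255,-0.0005,-0.008,0,0,0,0],
  [255,-0.0005,-0.008,0,0,0,0],
  [255,-0.0005,-0.008,0,0,0,0],
  [255,-0.0005,-0.008,0,0,0,0],
  [255,-0.0005,-0.008,0,0,0,0],
  [255,-0.0003,-0.005,0,0,0,0],
])

```text
t: 4.5
tool_pos: [0.4589, 0.2624, 0.0461]
tool_rot: [3.141, -0.001, 1.508]
contact_force: [0.1, 1.4, -0.2]
opening: 0.0003
```

Emit:
apply_moves([
  [255,-0.0005,-0.007,0,0,0,0],
  [255,-0.0005,-0.008,0,0,0,0],
  [255,-0.0005,-0.008,0,0,0,0],
  [255,-0.0005,-0.008,0,0,0,0],
  [255,-0.0005,-0.007,0,0,0,0],
  [255,-0.0003,-0.004,0,0,0,0],
  [255,0,-0.003,0,0,0,0],
])

```text
t: 5.38
tool_pos: [0.4558, 0.2141, 0.0461]
tool_rot: [-3.142, -0.001, 1.508]
contact_force: [0.2, 2.8, -0.7]
opening: 0.0004
```

Emit:
apply_moves([
  [255,0,-0.002,0,0,0,0],
  [255,0,-0.002,0,0,0,0],
  [255,0,-0.002,0,0,0,0],
  [255,0,-0.002,0,0,0,0],
])

```text
t: 5.88
tool_pos: [0.4563, 0.2105, 0.0469]
tool_rot: [3.138, -0.011, 1.505]
contact_force: [-0.4, 17.8, -2.0]
opening: 0.0003
```

Emit:
apply_moves([
  [255,0,0.003,0,0,0,0],
  [255,0,0.02,0,0,0,0],
  [255,0,0.04,0,0,0,0],
  [255,0,0.04,0.03,0,0,0],
  [255,-0.03,0.04,0.06,0,0,0],
  [255,-0.05,0,0.03,0,0,0],
  [255,0,0,0,0,0,0],
])

```text
t: 6.75
tool_pos: [0.3801, 0.3483, 0.1581]
tool_rot: [3.139, -0.007, 1.506]
contact_force: [0.6, 0.5, -0.4]
opening: -0.0001
```

```bash
python3 - <<'E'
from h import *
s=cams.capture("scene")["image"];d=cams.capture("side")["image"];p=ctrl.state();print(p["tool_pos"],p["tool_rot"],p["contact_force"])
a=cv2.resize(s[185:265,195:355],None,fx=4,fy=4,interpolation=2);b=cv2.resize(d[165:295,200:300],None,fx=4,fy=4,interpolation=2)
o=np.zeros((520,640+0,3),np.uint8);o[:320,:640]=a
cv2.imwrite("pics/d1.png",np.hstack([cv2.resize(o,(400,325)),b[:325]]) if 0 else np.hstack([cv2.resize(a,(400,200)),np.zeros((200,0,3),np.uint8)]))
cv2.imwrite("pics/d2.png",np.vstack([np.hstack([b,np.zeros((520,0,3),np.uint8)])]))
E
```

```text
[0.3820131  0.34765231 0.15631735] [ 3.14022642 -0.0062607   1.50348749] [ 0.25072315 -0.11269162  0.06846532]
```

View pics/d2.png

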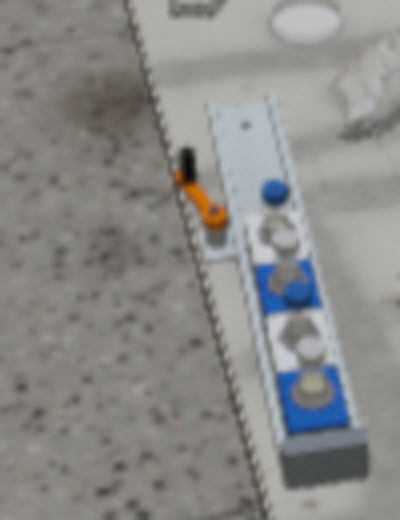

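Emit:
apply_moves([
  [255,-0.01,-0.05,0,-0.006,0.001,0],
  [255,-0.01,-0.045,0,0,0,0],
  [255,0,0,-0.04,0,0,0],
  [255,0,0,-0.03,0,0,0],
  [255,0,0,-0.02,0,0,0],
  [255,0,0,0,0,0,0],
])

```text
t: 7.6
tool_pos: [0.3657, 0.2458, 0.0591]
tool_rot: [-3.138, 0.004, 1.496]
contact_force: [0.6, 0.1, 0.5]
opening: -0.0
```

Emit:
apply_moves([
  [255,0.008,0.001,0,0,0,0.01],
  [255,0.008,0,0,0,0,0],
  [255,0.008,0,0,0,0,0],
  [255,0.008,0,0,0,0,0],
  [255,0.008,0,0,0,0,0],
  [255,0.008,0,0,0,0,0],
  [255,0.006,0,0,0,0,0],
  [255,0,0,0,0,0,0],
])

```text
t: 8.6
tool_pos: [0.4247, 0.2464, 0.0604]
tool_rot: [-3.138, 0.005, 1.506]
contact_force: [-0.5, 0.4, 1.4]
opening: 0.0008
```

Emit:
apply_moves([
  [255,-0.012,0,0,0,0,0],
  [255,-0.004,0,0.05,0,0,0],
  [255,0,0.04,0.03,0,0,0],
  [255,0.02,0.02,0,0,0,0],
  [255,0.02,0,0,0,0,0],
  [255,0,0,0,0,0,0],
])

```text
t: 9.35
tool_pos: [0.4454, 0.3092, 0.1439]
tool_rot: [-3.141, 0.002, 1.507]
contact_force: [0.3, 0.1, 0.1]
opening: 0.0004
```

```bash
python3 - <<'E'
from h import *
s=cams.capture("scene")["image"];d=cams.capture("side")["image"];p=ctrl.state();print(p["tool_pos"],p["tool_rot"])
cv2.imwrite("pics/e.png",np.vstack([cv2.resize(s[195:265,195:355],(400,175),interpolation=2),cv2.resize(d[175:275,200:300],(400,400),interpolation=2)]))
E
```

```text
[0.44444738 0.30903303 0.14375135] [-3.13974778e+00  2.60316382e-03  1.50751470e+00]
```

View pics/e.png

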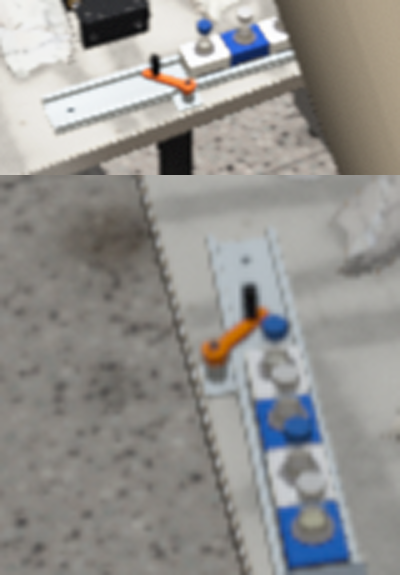

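Emit:
apply_moves([
  [255,0.006,-0.01,-0.04,0,0,0],
  [255,0,-0.01,-0.035,0,0,0],
  [255,0,-0.005,-0.008,0,0,0],
  [255,0,0,0,0,0,0],
])

```text
t: 9.95
tool_pos: [0.448, 0.2834, 0.0604]
tool_rot: [-3.141, 0.002, 1.508]
contact_force: [0.1, 0.3, -0.1]
opening: 0.0009
```

Emit:
apply_moves([
  [255,0.004,-0.008,0,0,0,0],
  [255,0,-0.008,0,0,0,0],
  [255,0,-0.007,0,0,0,0],
  [255,0,-0.007,0,0,0,0],
  [255,0,-0.006,0,0,0,0],
  [255,0,-0.006,0,0,0,0],
  [255,0,-0.006,0,0,0,0],
  [255,0,-0.003,0,0,0,0],
  [255,0,0,0,0,0,0],
])

```text
t: 11.08
tool_pos: [0.454, 0.23, 0.0639]
tool_rot: [3.135, -0.002, 1.508]
contact_force: [0.8, 1.0, 0.4]
opening: -0.0
```

Emit:
apply_moves([
  [255,0,-0.002,-0.002,0,0,0],
  [255,0,-0.002,0,0,0,0],
  [255,0,-0.002,0,0,0,0],
])

```text
t: 11.45
tool_pos: [0.4539, 0.2263, 0.0617]
tool_rot: [3.135, -0.007, 1.507]
contact_force: [0.7, 18.7, -2.1]
opening: 0.0003
```

Emit:
apply_moves([
  [255,0,0,0,0,0,0],
  [255,0,0,0,0,0,0],
  [255,0,0.003,0,0,0,0],
  [255,0,0.02,0,0,0,0],
  [255,0,0.04,0.02,0,0,0],
  [255,0,0.03,0.05,0,0,0],
  [255,0,0.03,0.06,0,0,0],
  [255,0,0,0,0,0,0],
])

```text
t: 12.45
tool_pos: [0.452, 0.3508, 0.1907]
tool_rot: [3.139, -0.005, 1.506]
contact_force: [-0.3, 0.2, -1.4]
opening: 0.0002
```

```bash
python3 - <<'E'
from h import *
s=cams.capture("scene")["image"];d=cams.capture("side")["image"];p=ctrl.state();print(p["t"],p["tool_pos"],p["contact_force"])
cv2.imwrite("pics/f.png",np.vstack([cv2.resize(s[195:265,195:355],(480,210),interpolation=2),cv2.resize(d[190:285,200:320],(480,380),interpolation=2)]))
E
```

```text
12.55 [0.450806   0.3486807  0.18640694] [-0.7153448   0.09806527  0.12689642]
```

View pics/f.png

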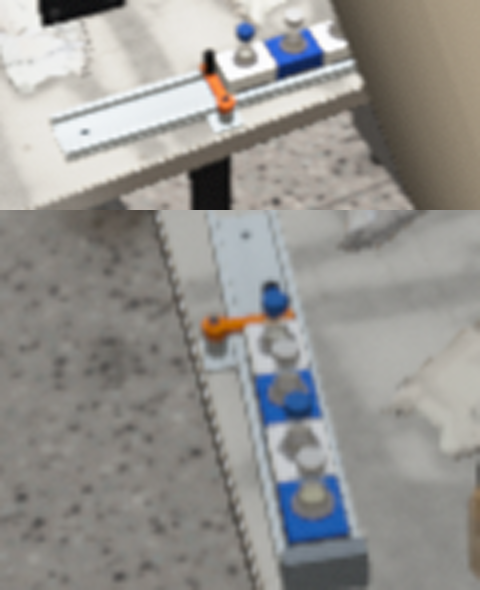

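```bash
python3 - <<'E'
from h import *
for n,(y0,y1,x0,x1) in {"scene":(200,250,240,290),"side":(205,290,240,290)}.items():
    c=cams.capture(n);h=cv2.cvtColor(c["image"],40);m=cv2.inRange(h,(4,150,120),(18,255,255));m[:y0]=0;m[y1:]=0;m[:,:x0]=0;m[:,x1:]=0
    v,u=np.nonzero(m);P=onz(c,np.c_[u,v],.032)[:,:2]
    vx,vy,_,_=cv2.fitLine(P.astype(np.float32),cv2.DIST_HUBER,0,.01,.01).ravel()
    vx,vy=(vx,vy) if vx>0 else (-vx,-vy)
    print(n,len(u),P[:,0].min(),P[:,0].max(),"keeper~",np.arctan2(vx,vy)-.06)
E
```

```text
scene 45 0.40321694405916225 0.45121256510934576 keeper~ 1.6225474
side 39 0.40816342019008184 0.46701940177512813 keeper~ 1.5050745
```

```bash
python3 -c "
from cell import order;print(order.close_job())"
```

```text
the job is handed in; nothing more can be done
None
```

I pushed the four carriers along the rail as one train, pressing only on the rearmost one with the closed fingers. I then swung the keeper shut in two pushes on its post and handed the job in. The last clock reading before that was about 12.5 s, and no verdict was reported.

- **Row:** the push force rose to 17.8 N when the front carrier met the stop, about where I had calculated it would. The picture after that push and the last one both show the four carriers touching, with the front one against the stop.
- **Keeper:** the final push met a hard limit at 18.7 N. The last picture shows the arm square across the rail behind the last carrier.
- **Keeper angle:** two rough camera estimates gave 1.62 and 1.51 rad. They differ by 0.12 rad and lie either side of the 1.571 limit. Each came from only about 40 pixels, so I relied more on the force at the limit.
- **Bystanders:** I did not measure the jar, dropper or counter again at the end. The tool kept clear of the jar and dropper, but I never located the counter exactly.
- **Robot:** it was withdrawn clear of everything before I handed in.

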